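# Trigger the microscope camera through its recessed two-stage key

## Task

Pull the marker that stands in the tube rack out and use its free end as a press stick on the recessed two-stage key of the camera release: half-press the key to its first click and hold it there for a good second so that the camera settles, then press it fully to take the picture. Let the key come back up and stand the marker in the steel cup. Do not touch the release with the gripper itself or force the key, and leave the rack standing where it is.

Things in the scene. Friction and masses are not known exactly. Their poses are not given: they have to be found in the camera images.
- marker_mid (a point): centre of the marker, a white pen with a ribbed dark cap, 126 mm long, 12 x 13 mm thick, about 18 g. It stands upright, cap down and plain white end up, in one cell of the tube rack with 2 to 5 mm of play, its lower end 4 mm above the worktop, so it reaches 72 mm above the rack's top. The point's y axis runs along the marker away from the cap (upwards at the start); either blunt end is 63 mm from the point. It is the only long thing in the rack.
- marker: the same marker; its origin lies on its side face, half-way along, 6.5 mm from the centre line
- rack: open-frame tube rack, 49 x 141 x 58 mm, loose (0.11 kg), origin at the centre of its underside, z up, long side along its y axis. The marker's cell is in the row at rack x = -10 mm, at rack y = +32 mm; two sample tubes, 87 mm high as they stand, are in cells at rack y = -53 and -33 mm, so that the marker's x sides are free for gripping.
- release: camera release, fixed to the worktop: a steel foot 120 x 100 x 8 mm with two upright cheeks (to 85 mm high) that carry a grey head block 72 x 76 x 50 mm. The head's face leans 27 degrees towards the foot's -x side, which faces the robot or more to the robot's left. Origin at the foot's underside, below the middle of the face, z up.
- key_mouth (a point): centre of the mouth of the round bore in the middle of the head's face, 98 mm above the worktop. The bore has a diameter of 24 mm and is straight; the point's z axis points out of it along the bore (up and towards the robot and its left, 27 degrees from vertical), its y axis is level. The head's face around the mouth is flat. The key, a white disc of 19 mm diameter, sits inside, and how deep differs from time to time: its top is somewhere between 18 and 26 mm below the mouth.
- key (a joint): first stage of the key in m: 0 at rest, 0.004 at the first click. It moves into the bore against a light spring, 1 N at rest and 3 N at the click, and springs back.
- key_deep (a joint): second stage of the key in m: 0 until pressed beyond the click, 0.0055 fully down. After the click the key stands still until the push exceeds 9 N; then it goes on with 9 to 12 N, to a hard stop, and springs back when let go.
- cup: open steel cup, 82 mm across at the rim, about 64 mm across inside at the floor, 90 mm high, 0.25 kg, loose; origin at the centre of its underside
- cup_floor (a point): centre of the cup's inner floor, 3 mm above its underside

How it is judged:
On the way, in this order (a step that is already met when the one before it is completed fails the run):
1. the marker is lifted clear of the rack (height (world z) of marker_mid above 0.125 m), for 0.1 s.
2. the marker holds the key at its first click (first stage beyond 3 mm, second stage less than 1.5 mm) for 0.8 s (value of joint key above 0.003 m and value of joint key_deep below 0.0015 m and contact force between marker and release above 0.5 N), for 0.8 s.
3. the marker presses the key fully (second stage beyond 3.5 mm) (value of joint key_deep above 0.0035 m and contact force between marker and release above 0.5 N), for 0.1 s.
At the end, for the whole second after the job is handed in: The key is back up (both stages within 1 mm of rest); the marker stands or leans in the steel cup (its centre less than 35 mm from the cup's middle and less than 85 mm above its underside), and marker and cup are at rest with the cup upright (within 0.15 rad) (value of joint each of key, key_deep below 0.001 m and horizontal distance between marker_mid and cup_floor below 0.035 m and z of marker_mid in the frame of cup below 0.085 m and angle between cup's own z axis and vertical below 0.15 rad and linear speed of each of marker, cup below 0.03 m/s); the robot touches nothing.
It fails at once if the gripper or arm touches the camera release (over 2 N) (contact force between any of the fingers, the arm and release above 2 N).
It fails at once if the marker is forced against the release with more than 40 N (contact force between marker and release above 40 N).
It fails at once if the rack is tipped (over 0.3 rad) or shifted by more than 40 mm (angle between rack's own z axis and vertical above 0.3 rad or distance of rack from where it was at the start of the episode above 0.04 m).
It also fails if it takes over 61 s, if anything falls off the work surface, if the arm or the gripper's body presses on something with over 40 N, if the wrist force passes 120 N, or if a joint passes its speed limit or range.

## Robot

A 6-joint arm with a two-finger parallel gripper is mounted at the origin on a cart in front of the work surface, level with it; the furniture and walls round the work are solid. World frame = base frame: x ahead of the robot, y to its left, z up, the work surface at z = 0. Lengths are in m, angles in rad, forces in N, time in s.
With the tool pointing down it reaches from about 0.25 to 0.775 m from the base axis. Payload 4 kg.
Tool frame: the origin (TCP) lies at the centre of the arm's flange, where the gripper is bolted on; the fingertips stand ahead of it and the grasp point (between the pads) lies 180 mm ahead of it (robot.tcp_to_tips is the z of the fingertips in the tool frame, in m); z points along the fingers, y is the direction in which the jaws open and shut (so a half turn about z gives the same grasp; the last joint's range is limited). The gripper opens to 94 mm and grips with 3 to 60 N. Pads are 16 mm wide; open, the fingers measure 119 mm over their backs; the gripper's body (75 mm by 177 mm) begins 78 mm behind the grasp point.
Start: joints at [1.049, 0.087, 1.371, -0, 1.684, -0.103], TCP at [0.224, 0.502, 0.405] pointing down, gripper open.
Joint ranges: [-3.1, 3.1], [-0.76, 2.03], [0.27, 2.55], [-1.08, 4.22], [0.17, 2.65], [-2.57, 2.57]. Speed limits (rad/s): [2.79, 2.79, 3.14, 3.14, 3.14, 3.14].

## Interface

Orientations are given as [roll, pitch, yaw] about the fixed x, y, z axes, in that order (R = Rz(yaw) Ry(pitch) Rx(roll)).
In Python, from bench import robot gives the robot as it stands.
- The arm moves only by the tool move_arm, never from a script. Its argument "increments" is a list that holds one entry, the list of rows, each a list of 7 numbers: the opening, from 0 (shut) to 1 (fully open), then the shift along the tool's x, y, z as a fraction of full scale, then the turn, a rotation vector about the tool's x, y, z as a fraction of full scale. In form: [[[jaw, dx, dy, dz, rx, ry, rz], ...]]. A call has 1 to 8 rows; each row is the pose to reach, as a shift and turn from the pose commanded when the call began, along the tool's axes at that moment; what a row does not reach only later rows make up. Full scale, the value 1, is 0.1 m for a shift and pi/2 rad for a turn. A row lasts 1/12 s, in which the tool goes at most 41.7 mm and 7.16 degrees, less where a joint would pass 70% of its speed; a pose out of reach is approached as far as the arm can. A call with a number of a shift or a turn outside -1 to 1 is refused whole. A call with a gripper value outside its range is refused whole. The fingers move at their own pace and stop on an object; the grip force is fixed at half the most. Time passes only in rows, so rows that repeat a pose let the fingers close. It gives the time, the measured TCP pose, the force and the opening at its end, in the units of the state.
- robot.get_obs(): the state, without advancing time (a new reading comes with each control period).
- robot.snapshot(name): name is "side" or "top"; returns (picture, depth): 420x560x3 uint8, red, green, blue; 420x560 float32, m along the optical axis (not along the pixel's ray), 0 where there is no reading.
- robot.camera_params(name): a dict with "mtx" (3x3 intrinsics, pixels), "R" (3x3) and "t" (3): a world point X has camera coordinates R X + t. Camera axes: x right, y down, z forward; pixel columns grow to the right and rows downward; lengths in m; the calibration is good to about 2 mm. A picture is of the moment at which its call begins. camera_params takes no time and is no camera call.
- robot.close_job(): hands the job in, once; it reports no verdict.
The state is a dict: "time": time; "joint_positions": joint angles; "qvel": joint speeds; "joint_torque": joint torques, N m; "tool_pos": TCP position; "ee_rot": TCP orientation; "wrist_force": force on the tool from outside, world axes, zero at the start; "wrist_torque": the same for the moment, N m; "width": finger opening in m.
Only numpy, scipy, OpenCV 4.12 (cv2) and the standard library are available. Lean on these libraries where they do the work, as an engineer would, in place of code of your own. Each camera call takes 0.05 s, during which the arm holds its last target.

## Working session

There is one attempt and no reset: what is moved stays moved. The work goes in short steps, Python scripts to look and compute and a tool call to move; the robot and the scene stay as the last step left them, time stands still between calls to the robot, and variables do not carry over. Pictures are saved under pics/ and viewed, and the job is handed in when it is done.

Besides the shell and the picture viewer there is one more tool, called after "Emit:" as a command line: name --argument value ..., lists and objects as JSON in quotes. move_arm: Moves the arm, as the interface text tells. Its arguments: {"type":"object","properties":{"increments":{"type":"array","items":{"type":"array","items":{"type":"array","items":{"type":"number","minimum":-1,"maximum":1}}}}},"required":["increments"]}

```bash
ls; mkdir -p pics
python3 - <<'E'
from bench import robot
import cv2,numpy as np
np.set_printoptions(precision=4,suppress=True)
for n in("side","top"):
    p,d=robot.snapshot(n); cv2.imwrite(f"pics/{n}0.png",p[:,:,::-1]); np.savez(f"{n}0.npz",p=p,d=d)
    print(robot.camera_params(n))
print(robot.get_obs(),robot.tcp_to_tips)
E
```

```text
pics
{'mtx': array([[463.3016,   0.    , 280.0554],
       [  0.    , 463.3016, 209.6271],
       [  0.    ,   0.    ,   1.    ]]), 'R': array([[-0.9743, -0.2251, -0.0019],
       [-0.1261,  0.5527, -0.8238],
       [ 0.1864, -0.8024, -0.5669]]), 't': array([ 0.6107, -0.0302,  1.0078])}
{'mtx': array([[486.9927,   0.    , 276.388 ],
       [  0.    , 486.9927, 208.7387],
       [  0.    ,   0.    ,   1.    ]]), 'R': array([[-0.0149, -0.9999,  0.0034],
       [-0.9922,  0.0144, -0.1242],
       [ 0.1241, -0.0053, -0.9923]]), 't': array([0.3049, 0.5569, 0.8642])}
{'time': 0.1, 'joint_positions': array([ 1.0489,  0.0879,  1.3721, -0.    ,  1.6836, -0.1031]), 'qvel': array([ 0.0011, -0.0022, -0.004 , -0.0016,  0.0002,  0.    ]), 'joint_torque': array([  0.0024, -34.1252, -30.3302,   0.0719,   0.0304,  -0.0001]), 'tool_pos': array([0.2236, 0.5024, 0.4036]), 'ee_rot': array([-3.1396, -0.0002,  2.7227]), 'wrist_force': array([-0.4374,  0.6346, -0.1818]), 'wrist_torque': array([-0.0586, -0.0269, -0.0109]), 'width': 0.09406536492129973} 0.1992
```

View pics/side0.png

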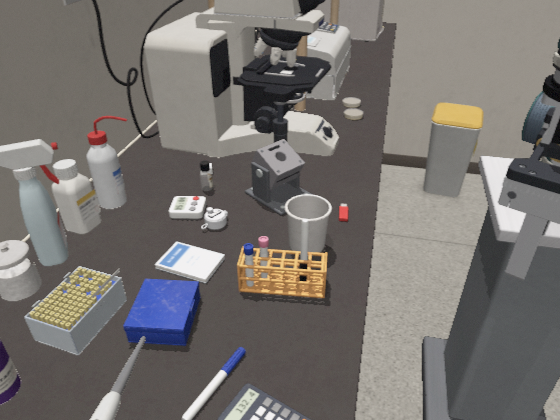

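View pics/top0.png

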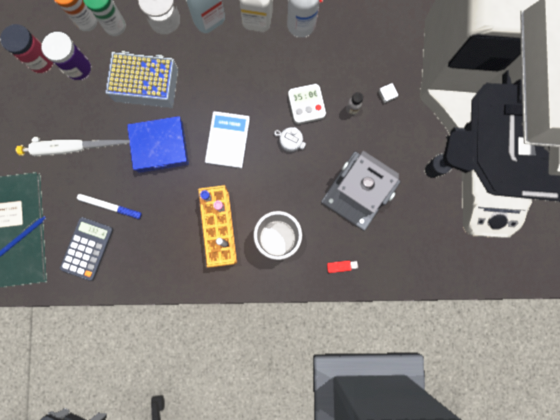

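```bash
cat > h.py <<'E'
import numpy as np,cv2
from bench import robot
np.set_printoptions(precision=4,suppress=True)
C={n:robot.camera_params(n) for n in("side","top")}
def proj(n,X):
    c=C[n];x=c["R"]@np.asarray(X,float)+c["t"];p=c["mtx"]@x;return p[:2]/p[2]
def ray(n,u,v):
    c=C[n];d=c["R"].T@np.linalg.solve(c["mtx"],[u,v,1.]);return -c["R"].T@c["t"],d
def onz(n,u,v,z):
    o,d=ray(n,u,v);return o+d*(z-o[2])/d[2]
def tri(uvs,uvt):
    A=[];b=[]
    for n,q in(("side",uvs),("top",uvt)):
        o,d=ray(n,*q);d/=np.linalg.norm(d);P=np.eye(3)-np.outer(d,d);A.append(P);b.append(P@o)
    return np.linalg.lstsq(np.vstack(A),np.hstack(b),rcond=None)
def cloud(n,d):
    c=C[n];v,u=np.mgrid[:d.shape[0],:d.shape[1]]
    K=c["mtx"];x=np.stack([(u-K[0,2])/K[0,0]*d,(v-K[1,2])/K[1,1]*d,d],-1)-c["t"]
    return x@c["R"]
E
python3 - <<'E'
from h import *
s=np.load("side0.npz");t=np.load("top0.npz")
def crop(z,x0,y0,w,h,k): return cv2.resize(z["p"][y0:y0+h,x0:x0+w,::-1],None,fx=k,fy=k,interpolation=cv2.INTER_CUBIC)
cv2.imwrite("pics/s_a.png",crop(s,230,130,110,170,3.5)); 
cv2.imwrite("pics/t_a.png",crop(t,190,140,220,140,3.6))
for n,z in(("side",s),("top",t)):
    P=cloud(n,z["d"]);print(n,(z["d"]>0).mean())
    for u,v in ((220,242),(278,240),(368,182),(360,170)) if n=="top" else ((304,212),(305,230),(280,160),(290,210)): print(u,v,P[v,u],z["p"][v,u])
E
```

```text
side 0.9961904761904762
304 212 [0.5198 0.2651 0.0562] [148 144 141]
305 230 [0.4954 0.396  0.1149] [168 167 162]
280 160 [0.5989 0.1205 0.0796] [95 94 94]
290 210 [0.5422 0.2851 0.0707] [125 122 119]
top 0.9958630952380952
220 242 [0.4961 0.3902 0.1281] [254 255 255]
278 240 [0.5054 0.2944 0.0051] [253 253 254]
368 182 [0.601  0.1345 0.0791] [228 223 226]
360 170 [0.6179 0.1522 0.1028] [189 187 194]
```

View pics/s_a.png

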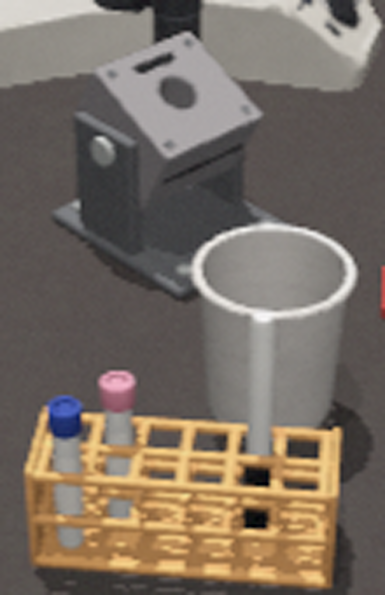

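View pics/t_a.png

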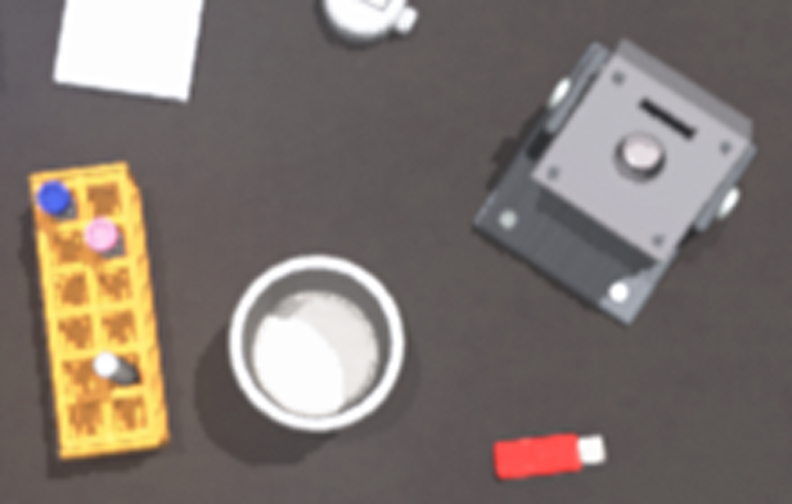

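Run:
```python
from h import *
s=np.load("side0.npz");t=np.load("top0.npz")
Pt=cloud("top",t["d"]);Ps=cloud("side",s["d"])
def plane(Q,it=300):
    rng=np.random.default_rng(0);best=None
    for _ in range(it):
        a=Q[rng.choice(len(Q),3,False)];n=np.cross(a[1]-a[0],a[2]-a[0])
        if np.linalg.norm(n)<1e-9: continue
        n/=np.linalg.norm(n);i=abs((Q-a[0])@n)<.0025
        if best is None or i.sum()>best.sum():best=i
    q=Q[best];c=q.mean(0);n=np.linalg.svd(q-c)[2][2];n*=np.sign(n[2]);return c,n,best
for nm,P in(("top",Pt),("side",Ps)):
    m=(P[...,0]>.53)&(P[...,0]<.68)&(P[...,1]>.07)&(P[...,1]<.21)&(P[...,2]>.06)&(P[...,2]<.15)
    Q=P[m];c,n,b=plane(Q)
    print(nm,m.sum(),b.sum(),c,n,"tilt",np.degrees(np.arccos(n[2])),"az",np.degrees(np.arctan2(n[1],n[0])))
    ey=np.cross([0,0,1],n);ey/=np.linalg.norm(ey);ex=np.cross(ey,n)
    q=Q[b]-c;uv=np.float32(np.c_[q@ex,q@ey]);r=cv2.minAreaRect(uv*1000);print(r)
    # below-plane points near centre
    w=Q-c;h=w@n;near=(np.hypot(w@ex,w@ey)<.03)&(h<-.006)
    print("below",near.sum(),np.percentile(h[near],[1,10,50,90]))
    vv,uu=np.where(m);
    for k in np.where(near)[0][::3]: print((uu[k],vv[k]),Q[k],round(h[k]*1000,1),t["p"][vv[k],uu[k]] if nm=="top" else "",end=" ")
    print()
    # hole centre by colour / grid: points on plane: find boundary
# cup rim from top
for nm,P in(("top",Pt),("side",Ps)):
    m=(np.hypot(P[...,0]-.505,P[...,1]-.294)<.06)&(abs(P[...,2]-.0895)<.003)
    q=P[m];A=np.c_[2*q[:,:2],np.ones(len(q))];x=np.linalg.lstsq(A,(q[:,:2]**2).sum(1),rcond=None)[0]
    print("cup",nm,len(q),x[:2],np.sqrt(x[2]+x[:2]@x[:2]),q[:,2].mean())
    m=(np.hypot(P[...,0]-.496,P[...,1]-.392)<.03)&(P[...,2]>.08)
    q=P[m];print("marker",nm,len(q),q.mean(0),q.max(0),q.min(0))
    top=q[q[:,2]>.126];print(len(top),top.mean(0) if len(top) else 0)
    for lo in(.07,.08,.09,.1,.11,.12):
        k=q[(q[:,2]>lo)&(q[:,2]<lo+.01)]
        if len(k):print(lo,len(k),k.mean(0))
m=(abs(Pt[...,2]-.058)<.004)&(abs(Pt[...,0]-.52)<.09)&(abs(Pt[...,1]-.4)<.06)
q=Pt[m];r=cv2.minAreaRect(np.float32(q[:,:2]*1000));print("rack",r,q[:,2].mean(),cv2.boxPoints(r))
```

```text
top 2354 1537 [0.5955 0.14   0.0985] [-0.3738  0.2566  0.8913] tilt 26.965789345176276 az 145.53070449769132
((0.6888809204101562, 0.3484649658203125), (76.01075744628906, 72.71636962890625), 89.64617156982422)
below 136 [-0.0375 -0.0291 -0.0212 -0.0144]
(np.int64(365), np.int64(177)) [0.6096 0.1398 0.0809] -21.0 [171 167 173] (np.int64(368), np.int64(177)) [0.6093 0.1348 0.0821] -21.1 [171 166 171] (np.int64(365), np.int64(178)) [0.6078 0.14   0.0814] -19.9 [181 174 179] (np.int64(368), np.int64(178)) [0.6082 0.1341 0.0785] -24.0 [185 178 182] (np.int64(371), np.int64(178)) [0.607  0.1301 0.0846] -19.3 [164 159 165] (np.int64(366), np.int64(179)) [0.6061 0.1381 0.0805] -20.4 [198 190 194] (np.int64(369), np.int64(179)) [0.6058 0.1331 0.0816] -20.7 [193 186 190] (np.int64(372), np.int64(179)) [0.6061 0.1274 0.08  ] -23.7 [167 162 167] (np.int64(364), np.int64(180)) [0.6048 0.1412 0.078 ] -21.5 [192 184 188] (np.int64(367), np.int64(180)) [0.6049 0.1358 0.0772] -23.6 [222 214 219] (np.int64(370), np.int64(180)) [0.6046 0.1308 0.0787] -23.4 [200 192 197] (np.int64(373), np.int64(180)) 
[... 4129 characters left out ...]
1292]
0.08 5 [0.4965 0.3875 0.0843]
0.09 4 [0.4941 0.3892 0.0953]
0.1 5 [0.4988 0.3868 0.1042]
0.11 4 [0.4948 0.388  0.1148]
0.12 33 [0.4981 0.3911 0.1274]
cup side 294 [0.5075 0.2963] 0.038551130419207505 0.09002308709955956
marker side 206 [0.4957 0.3955 0.1078] [0.5023 0.3984 0.1324] [0.4905 0.3887 0.0803]
37 [0.4959 0.394  0.1295]
0.08 36 [0.4958 0.3956 0.0855]
0.09 39 [0.4956 0.3953 0.0951]
0.1 37 [0.4953 0.396  0.105 ]
0.11 35 [0.4957 0.3961 0.1151]
0.12 43 [0.4959 0.3955 0.1256]
rack ((530.7197875976562, 405.3061828613281), (141.5331268310547, 48.51793670654297), 6.625580787658691) 0.05668994040540745 [[457.6268 421.238 ]
 [463.2249 373.0441]
 [603.8127 389.3743]
 [598.2147 437.5682]]
```

```bash
cat >> h.py <<'E'
from scipy.spatial.transform import Rotation as Ro
NRM=np.array([-.375,.2565,.891]);NRM/=np.linalg.norm(NRM)
def pose(o=None):
    o=o or robot.get_obs();return np.array(o["tool_pos"]),Ro.from_euler("xyz",o["ee_rot"]).as_matrix()
def inc(pos,R=None):
    p,R0=pose();R=R0 if R is None else R
    return np.round(np.r_[R0.T@(np.asarray(pos)-p)/.1,Ro.from_matrix(R0.T@R).as_rotvec()/(np.pi/2)],3)
def Rdown(yaw): return Ro.from_euler("xyz",[np.pi,0,yaw]).as_matrix()
E
python3 - <<'E'
from h import *
for nm,c in(("top",[.5955,.14,.0985]),("side",[.5926,.1414,.0996])):
    z=np.load(nm+"0.npz");c=np.array(c);P=cloud(nm,z["d"])
    ey=np.cross([0,0,1],NRM);ey/=np.linalg.norm(ey);ex=np.cross(ey,NRM)
    h=(P-c)@NRM
    pts=[];g=[]
    for v in range(130,230):
        for u in range(240,420):
            o,d=ray(nm,u,v);X=o+d*((c-o)@NRM)/(d@NRM)
            w=X-c;
            if np.hypot(w@ex,w@ey)<.022:
                if h[v,u]<-.006: pts.append(X)
    pts=np.array(pts);m=pts.mean(0);print(nm,len(pts),m,"area->diam",)
    w=(pts-c);print(np.ptp(w@ex),np.ptp(w@ey),(w@ex).min(),(w@ex).max(),(w@ey).min(),(w@ey).max())
    print("ex",ex,"ey",ey,"midrange",c+ex*((w@ex).min()+(w@ex).max())/2+ey*((w@ey).min()+(w@ey).max())/2)
Rg=Rdown(3.257)
print(Rg, inc([.4975,.3925,.345],Rg))
E
```

```text
top 142 [0.5956 0.1398 0.0986] area->diam
0.022278265189450204 0.0223243367866411 -0.01122536686097766 0.011052898328472543 -0.011220923347954796 0.011103413438686304
ex [-0.7353  0.503  -0.4543] ey [-0.5646 -0.8254  0.    ] midrange [0.5956 0.14   0.0985]
side 56 [0.5928 0.1427 0.0993] area->diam
0.020169517128207907 0.01825471700141576 -0.009684227954214624 0.010485289173993282 -0.010401013973559968 0.00785370302785579
ex [-0.7353  0.503  -0.4543] ey [-0.5646 -0.8254  0.    ] midrange [0.593  0.1427 0.0994]
[[-0.9933 -0.1152 -0.    ]
 [-0.1152  0.9933  0.    ]
 [-0.      0.     -1.    ]] [-2.949  0.111  0.585 -0.001 -0.    -0.34 ]
```

Emit:
move_arm --increments '[[[0.45,-0.4,0,0,0,0,-0.07],[0.45,-0.8,0,0,0,0,-0.14],[0.45,-1,0,0,0,0,-0.21],[0.45,-1,0,0.1,0,0,-0.28],[0.45,-1,0,0.2,0,0,-0.34]]]'

```text
time: 0.52
tool_pos: [0.3165, 0.4611, 0.3845]
ee_rot: [3.141, 0.0, -3.024]
wrist_force: [-0.2, 0.5, -0.0]
width: 0.0645
```

```bash
python3 -c "
from h import *
print(inc([.4975,.3925,.345],Rdown(3.257)))"
```

```text
[-1.717 -0.894  0.395  0.     0.     0.001]
```

Emit:
move_arm --increments '[[[0.45,-0.4,-0.2,0.1,0,0,0],[0.45,-0.8,-0.4,0.2,0,0,0],[0.45,-1,-0.6,0.3,0,0,0],[0.45,-1,-0.8,0.35,0,0,0],[0.45,-1,-0.89,0.35,0,0,0]]]'

```text
time: 0.93
tool_pos: [0.4259, 0.3826, 0.3466]
ee_rot: [-3.138, -0.005, -3.03]
wrist_force: [0.0, 0.4, 0.2]
width: 0.0424
```

Emit:
move_arm --increments '[[[0.45,-0.4,0,0,0,0,0],[0.45,-0.7,0,0.04,0,0,0],[0.45,-0.7,0,0.04,0,0,0],[0.45,-0.7,0,0.04,0,0,0]]]'

```text
time: 1.27
tool_pos: [0.4944, 0.3931, 0.3449]
ee_rot: [-3.141, -0.002, -3.027]
wrist_force: [-0.9, -0.2, -0.7]
width: 0.042
```

Run:
```python
from h import *
print(pose(), inc([.4975,.3925,.345],Rdown(3.257)))
for n,b in(("side",(230,130,160,170)),("top",(160,180,140,100))):
    p,d=robot.snapshot(n);np.savez(n+"1.npz",p=p,d=d);x,y,w,h=b
    cv2.imwrite(f"pics/{n}1.png",cv2.resize(p[y:y+h,x:x+w,::-1],None,fx=3.5,fy=3.5,interpolation=2))
```

```text
(array([0.4944, 0.3931, 0.3449]), array([[-0.9934, -0.1144, -0.002 ],
       [-0.1144,  0.9934, -0.0003],
       [ 0.002 , -0.0001, -1.    ]])) [-0.03  -0.01  -0.001 -0.    -0.001 -0.   ]
```

View pics/side1.png

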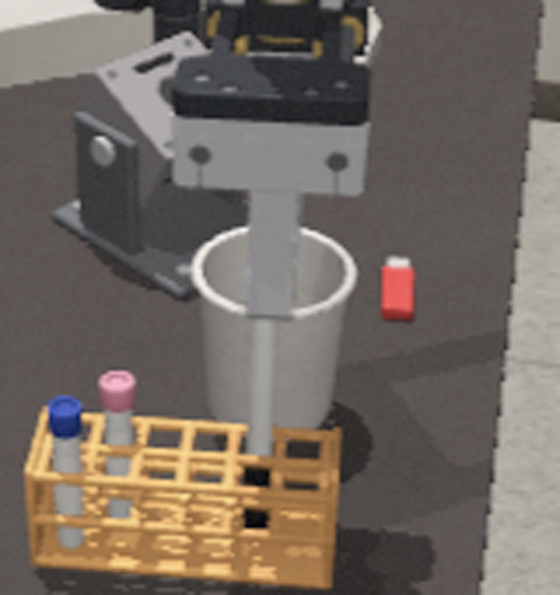

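View pics/top1.png

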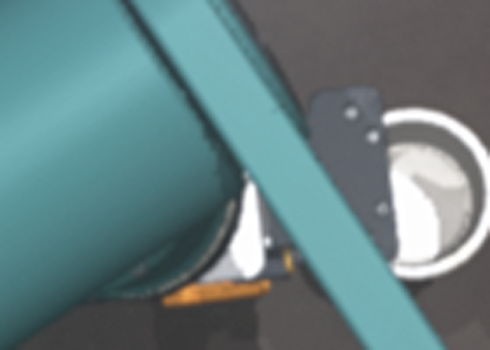

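Run:
```python
from h import *
p,R=pose()
for s in(-1,1):
  for x in(-.008,.008):
    q=p+R@[x,s*.0335,.199]; print(s,x,q,(proj("side",q)-[230,130])*3.5)
for z in(.13,.1,.07): print(z,(proj("side",[.4965,.394,z])-[230,130])*3.5, proj("side",[.4965,.394,z]))
s=np.load("side1.npz");P=cloud("side",s["d"])
q=P[205:219,300:317]
for v in range(190,262,4):
    row=P[v,298:318]; 
    print(v,[tuple((np.round(a*1000)).astype(int)) for a in row[2:14:2]])
```

```text
-1 -0.008 [0.5049 0.3612 0.1471] [257.9283 244.3682]
-1 0.008 [0.489  0.3594 0.1471] [293.557  246.4649]
1 -0.008 [0.4971 0.4278 0.1471] [246.8493 332.3693]
1 0.008 [0.4812 0.4259 0.1471] [285.3615 334.8305]
0.13 [261.8781 319.3588] [304.8223 221.2454]
0.1 [259.9754 373.493 ] [304.2787 236.7123]
0.07 [258.1596 425.154 ] [303.7599 251.4726]
190 [(np.int64(555), np.int64(118), np.int64(9)), (np.int64(496), np.int64(428), np.int64(207)), (np.int64(494), np.int64(424), np.int64(205)), (np.int64(491), np.int64(428), np.int64(208)), (np.int64(489), np.int64(424), np.int64(206)), (np.int64(486), np.int64(425), np.int64(207))]
194 [(np.int64(552), np.int64(133), np.int64(9)), (np.int64(497), np.int64(426), np.int64(200)), (np.int64(494), np.int64(427), np.int64(200)), (np.int64(491), np.int64(427), np.int64(201)), (np.int64(488), np.int64(426), np.int64(200)), (np.int64(485), np.int64(426), np.int64(201))]
198 [(np.int64(528), np.int64(265), np.int64(86)), (np.int64(497), np.int64(425), np.int64(192)), (np.int64(494), np.int64(425), np.int64(193)), (np.int64(491), np.int64(426), np.int64(193
[... 3654 characters left out ...]
), (np.int64(493), np.int64(396), np.int64(75)), (np.int64(500), np.int64(327), np.int64(18)), (np.int64(496), np.int64(327), np.int64(19))]
254 [(np.int64(504), np.int64(384), np.int64(55)), (np.int64(499), np.int64(397), np.int64(66)), (np.int64(496), np.int64(396), np.int64(66)), (np.int64(493), np.int64(392), np.int64(64)), (np.int64(491), np.int64(382), np.int64(56)), (np.int64(488), np.int64(382), np.int64(56))]
258 [(np.int64(513), np.int64(332), np.int64(2)), (np.int64(499), np.int64(397), np.int64(58)), (np.int64(495), np.int64(397), np.int64(59)), (np.int64(492), np.int64(397), np.int64(59)), (np.int64(499), np.int64(329), np.int64(2)), (np.int64(486), np.int64(392), np.int64(57))]
```

Emit:
move_arm --increments '[[[0.45,-0.03,-0.01,0,0,0,0],[0.45,-0.03,-0.01,0.2,0,0,0],[0.45,-0.03,-0.01,0.4,0,0,0],[0.45,-0.03,-0.01,0.53,0,0,0],[0.45,-0.03,-0.01,0.53,0,0,0],[0.45,-0.03,-0.01,0.53,0,0,0]]]'

```text
time: 1.87
tool_pos: [0.4966, 0.3924, 0.2923]
ee_rot: [-3.141, -0.001, -3.026]
wrist_force: [0.1, -0.7, -0.1]
width: 0.0428
```

Emit:
move_arm --increments '[[[0,0,0,0,0,0,0],[0,0,0,0,0,0,0],[0,0,0,0,0,0,0],[0,0,0,0,0,0,0],[0,0,0,0,0,0,0],[0,0,0,0,0,0,0],[0,0,0,0,0,0,0],[0,0,0,0,0,0,0]]]'

```text
time: 2.53
tool_pos: [0.4974, 0.3924, 0.2934]
ee_rot: [3.141, 0.001, -3.026]
wrist_force: [-0.0, -0.0, 2.6]
width: 0.0125
```

```bash
cat > snap.py <<'E'
import sys
from h import *
k=sys.argv[1]
print(robot.get_obs()["time"],pose())
B={"side":(200,60,200,240),"top":(180,100,260,160)}
for n in sys.argv[2:] or ("side","top"):
    b=B[n]
    p,d=robot.snapshot(n);np.savez(n+k+".npz",p=p,d=d);x,y,w,h=b
    cv2.imwrite(f"pics/{n}{k}.png",cv2.resize(p[y:y+h,x:x+w,::-1],None,fx=2.5,fy=2.5,interpolation=2))
E
python3 snap.py 2 side
```

```text
2.5333 (array([0.4974, 0.3924, 0.2934]), array([[-0.9934, -0.115 ,  0.0011],
       [-0.115 ,  0.9934,  0.0008],
       [-0.0011,  0.0007, -1.    ]]))
```

View pics/side2.png

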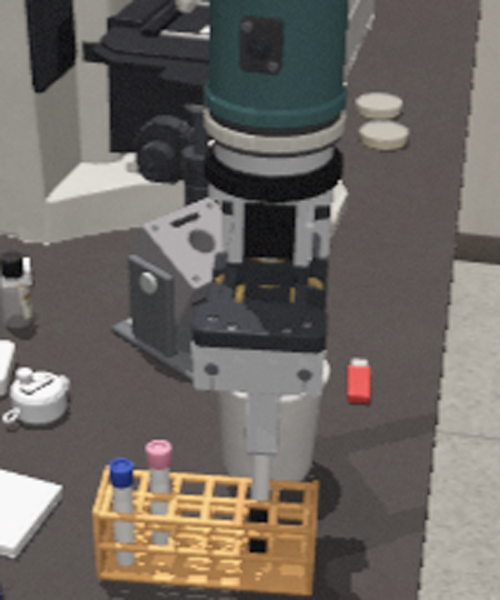

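Emit:
move_arm --increments '[[[0,0,0,-0.1,0,0,0],[0,0,0,-0.3,0,0,0],[0,0,0,-0.5,0,0,0],[0,0,0,-0.7,0,0,0],[0,0,0,-0.9,0,0,0],[0,0,0,-1,0,0,0],[0,0,0,-1,0,0,0],[0,0,0,-1,0,0,0]]]'

```text
time: 3.25
tool_pos: [0.4972, 0.3923, 0.3929]
ee_rot: [3.141, 0.001, -3.026]
wrist_force: [-0.0, 0.1, -1.3]
width: 0.0123
```

```bash
python3 snap.py 3
python3 - <<'E'
from h import *
M=np.array([.5950,.1405,.0985])
p,R=pose()
# minimal rotation tool z -> -NRM
z=R[:,2];ax=np.cross(z,-NRM);a=np.arctan2(np.linalg.norm(ax),z@-NRM);Rn=Ro.from_rotvec(ax/np.linalg.norm(ax)*a).as_matrix()@R
L=.292-.004  # TCP to cap end (nominal)
T=M+NRM*(L+.03)
print("target",T,"inc",inc(T,Rn))
E
```

```text
3.25 (array([0.4972, 0.3923, 0.3929]), array([[-0.9934, -0.115 ,  0.0005],
       [-0.115 ,  0.9934,  0.0004],
       [-0.0006,  0.0003, -1.    ]]))
target [0.4758 0.2221 0.3818] inc [ 0.407 -1.665  0.093  0.196 -0.228  0.   ]
```

View pics/side3.png

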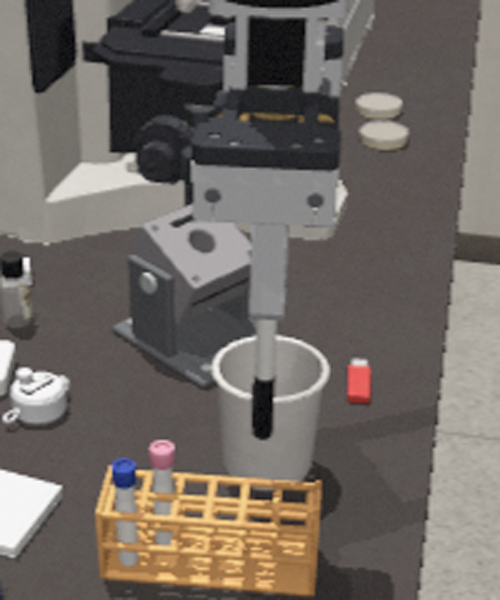

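View pics/top3.png

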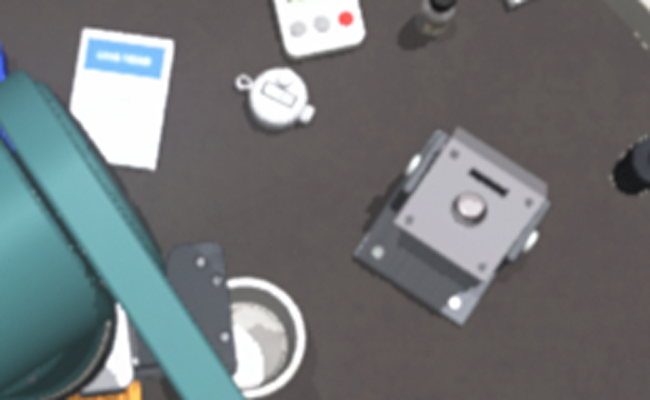

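Emit:
move_arm --increments '[[[0,0,-0.2,-0.3,0,0,0],[0,0.1,-0.45,-0.5,0.03,-0.03,0],[0,0.2,-0.7,-0.5,0.06,-0.07,0],[0,0.3,-0.9,-0.5,0.1,-0.11,0],[0,0.4,-1,-0.5,0.14,-0.16,0],[0,0.4,-1,-0.5,0.17,-0.2,0],[0,0.4,-1,-0.5,0.196,-0.228,0],[0,0.4,-1,-0.5,0.196,-0.228,0]]]'

```text
time: 4.02
tool_pos: [0.4682, 0.2884, 0.4406]
ee_rot: [-2.818, 0.35, -2.967]
wrist_force: [-0.2, -0.3, -0.8]
width: 0.0125
```

```bash
cat > tgt.py <<'E'
from h import *
def target(M,h,L=.288):
    p,R=pose()
    z=R[:,2];ax=np.cross(z,-NRM);a=np.arctan2(np.linalg.norm(ax),z@-NRM);Rn=Ro.from_rotvec(ax/np.linalg.norm(ax)*a).as_matrix()@R
    return M+NRM*(L+h),Rn
E
python3 - <<'E'
from tgt import *
M=np.array([.5950,.1405,.0985])
print(robot.get_obs()["joint_positions"]);T,Rn=target(M,.03);print(T,inc(T,Rn)); print(pose())
E
```

```text
[ 0.5642  0.0299  1.3929 -0.4313  1.5244 -1.146 ]
[0.4758 0.2221 0.3818] [ 0.24  -0.46   0.723 -0.     0.    -0.   ]
(array([0.4682, 0.2884, 0.4406]), array([[-0.9252, -0.0575,  0.3752],
       [-0.1634,  0.9526, -0.2568],
       [-0.3426, -0.2989, -0.8907]]))
```

Emit:
move_arm --increments '[[[0,0.1,-0.2,0.1,0,0,0],[0,0.24,-0.46,0.2,0,0,0],[0,0.24,-0.46,0.4,0,0,0],[0,0.24,-0.46,0.6,0,0,0],[0,0.24,-0.46,0.72,0,0,0],[0,0.24,-0.46,0.72,0,0,0],[0,0.24,-0.46,0.72,0,0,0]]]'

```text
time: 4.6
tool_pos: [0.4767, 0.2222, 0.3825]
ee_rot: [-2.82, 0.349, -2.969]
wrist_force: [-0.5, 0.4, 1.1]
width: 0.0125
```

```bash
sed -i 's/^B=.*/B={"side":(230,90,120,120),"top":(320,120,120,100)}/;s/fx=2.5,fy=2.5/fx=5,fy=5/' snap.py; python3 snap.py 4
python3 - <<'E'
from tgt import *
M=np.array([.5950,.1405,.0985])
p,R=pose();tip=p+R[:,2]*.288
print("tip",tip,"over mouth",tip-M,"side",(proj("side",tip)-[230,90])*5,"top",(proj("top",tip)-[320,120])*5)
print("mouth",(proj("side",M)-[230,90])*5,(proj("top",M)-[320,120])*5)
E
```

```text
4.6 (array([0.4767, 0.2222, 0.3825]), array([[-0.9258, -0.0564,  0.3737],
       [-0.1613,  0.9532, -0.2558],
       [-0.3418, -0.2971, -0.8916]]))
tip [0.5854 0.1495 0.1282] over mouth [-0.0096  0.009   0.0297] side [266.228  279.6886] top [224.7999 330.2647]
mouth [248.1418 332.9544] [234.0368 317.2016]
```

View pics/side4.png

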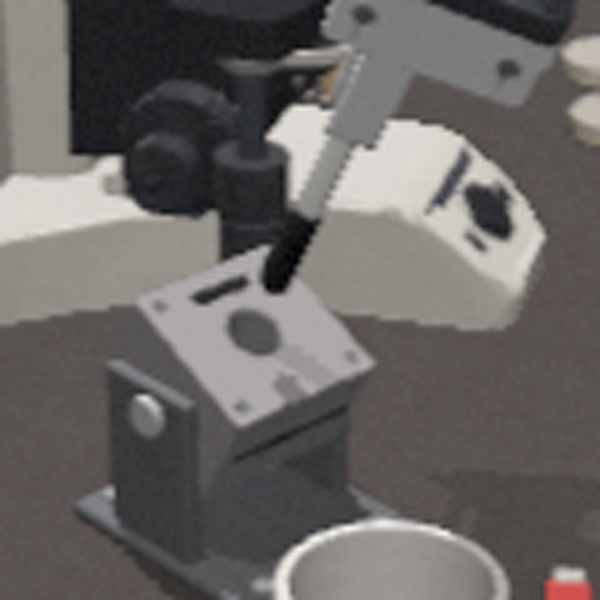

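View pics/top4.png

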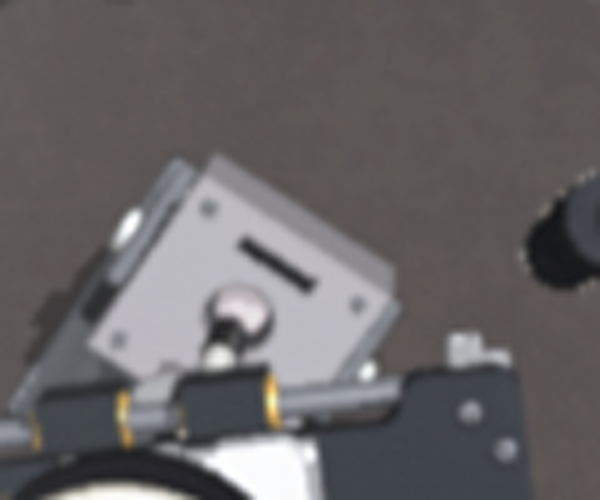

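Run:
```python
from tgt import *
p,R=pose()
ey=np.cross([0,0,1],NRM);ey/=np.linalg.norm(ey);ex=np.cross(ey,NRM)
for nm,M in(("side",[.593,.1427,.0994]),("top",[.5956,.1399,.0985])):
    M=np.array(M);z=np.load(nm+"4.npz");P=cloud(nm,z["d"])
    tool=(P-p)@R
    m=(abs(tool[...,0])<.02)&(abs(tool[...,1])<.02)&(tool[...,2]>.208)&(tool[...,2]<.30)
    Q=tool[m];o=-C[nm]["R"].T@C[nm]["t"];
    print(nm,m.sum(),"zmax",np.sort(Q[:,2])[-5:])
    for a in np.arange(.2,.3,.01):
        k=Q[(Q[:,2]>a)&(Q[:,2]<a+.01)]
        if len(k)>3: print(round(a,3),len(k),np.median(k,0),k[:,0].min(),k[:,0].max(),k[:,1].min(),k[:,1].max())
    print("camera dir in tool",R.T@((o-p)/np.linalg.norm(o-p)),"mouth in tool",(M-p)@R)
```

```text
side 204 zmax [0.2859 0.2861 0.2873 0.2874 0.2874]
0.2 6 [0.0035 0.0039 0.2089] -0.0031134068431983197 0.006857632663907761 0.0014225724787680265 0.004930288186738034
0.21 26 [0.0009 0.0034 0.2146] -0.0033568264944817774 0.007992617832536552 0.0005503025887832177 0.005966158188484242
0.22 24 [0.0024 0.0037 0.2243] -0.003148741755047555 0.0077984612833003775 0.00018231756757175756 0.008702393954999827
0.23 25 [0.0013 0.0031 0.2351] -0.003144252654960145 0.0077278165463168635 -0.0010672587290298488 0.006120953307249614
0.24 27 [0.0021 0.0039 0.2452] -0.003481804113765173 0.008623225209420448 -0.0014332432413040697 0.00655355948273335
0.25 25 [0.0009 0.0028 0.2546] -0.0044122326653134964 0.008913318711353074 -0.0018536288357960653 0.007083961616604027
0.26 27 [0.0021 0.003  0.2644] -0.004200246470115016 0.008457273954264136 -0.002162606007681887 0.006813793156358713
0.27 25 [0.0011 0.0026 0.2761] -0.00404752924477365 0.008632322746965513 -0.0015858404572797991 0.005832955647150611
0.28 19 [0.002  0.0039 0.2842] -0.002992216905092383 0.008420237503203391 -0.0005631336256949532 0.00692518
[... 374 characters left out ...]
20881235047
0.24 16 [-0.0054 -0.0026  0.2454] -0.007208340806925482 0.0003421867879866846 -0.006597705529175298 0.00421226903653464
0.25 10 [-0.0051 -0.0025  0.2543] -0.007824732284927556 -0.0027020915122554093 -0.00629010499915367 0.004865654268856167
0.26 11 [-0.0048 -0.0026  0.2646] -0.007150166425532234 -0.0001712824205363483 -0.006814447235039406 0.004025466646406395
0.27 13 [-0.0056 -0.0021  0.276 ] -0.007451032342513855 0.0035890461954617143 -0.006380738589163154 0.0032665776851559204
0.28 8 [-0.0042 -0.0043  0.2846] -0.005874671730554076 7.3181815741393e-05 -0.0068515196683162196 0.004409084873211711
camera dir in tool [-0.3196 -0.1526 -0.9352] mouth in tool [ 0.0024 -0.0009  0.3207]
```

Emit:
move_arm --increments '[[[0,0.016,0.007,0,0,0,0],[0,0.016,0.007,0.1,0,0,0],[0,0.016,0.007,0.2,0,0,0],[0,0.016,0.007,0.28,0,0,0],[0,0.016,0.007,0.28,0,0,0],[0,0.016,0.007,0.28,0,0,0]]]'

```text
time: 5.2
tool_pos: [0.4856, 0.2152, 0.3569]
ee_rot: [-2.82, 0.35, -2.969]
wrist_force: [-0.1, 0.2, 0.6]
width: 0.0125
```

```bash
python3 snap.py 5;  python3 - <<'E'
from tgt import *
o=robot.get_obs();p,R=pose();print("F in tool",R.T@o["wrist_force"])
for nm,M in(("side",[.593,.1427,.0994]),("top",[.5956,.1399,.0985])):
    print(nm,(np.array(M)-p)@R)
E
```

```text
5.2 (array([0.4856, 0.2152, 0.3569]), array([[-0.9255, -0.0561,  0.3747],
       [-0.1613,  0.9531, -0.2559],
       [-0.3428, -0.2973, -0.8912]]))
F in tool [0.3595 0.3391 0.2196]
side [0.0018 0.0014 0.2895]
top [ 0.0001 -0.0012  0.292 ]
```

View pics/side5.png

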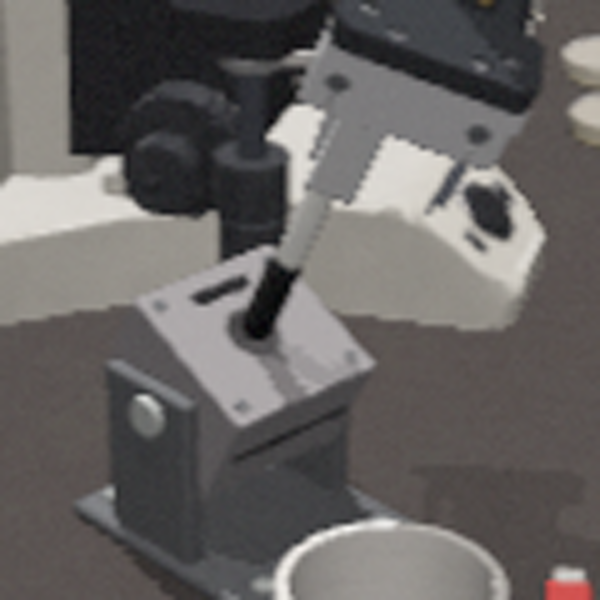

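View pics/top5.png

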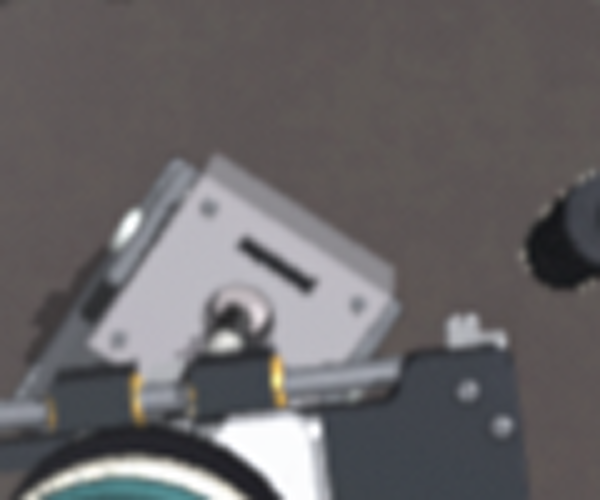

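Run:
```python
from tgt import *
p,R=pose()
for nm,c,b in(("side",[.5926,.1414,.0996],(268,145,26,24)),("top",[.5955,.14,.0985],(355,170,26,28))):
    c=np.array(c);z=np.load(nm+"0.npz");g=cv2.cvtColor(z["p"],cv2.COLOR_RGB2GRAY);x,y,w,h=b
    sub=g[y:y+h,x:x+w];print(nm);print(sub)
```

```text
side
[[166 166 167 166 168 168 169 152 123 109  76 131 167 169 168 169 168 169
  167 169 168 150 134 137 136 136]
 [168 168 169 168 168 151 107  69  59  52  42  91 147 169 169 168 168 167
  168 168 168 167 155 137 137 138]
 [168 167 153 122 106  71  49  39  45  54  75 134 166 169 168 168 168 169
  166 168 168 167 167 155 137 137]
 [150 107  74  61  56  41  43  69 103 116 142 165 168 168 168 168 167 169
  168 167 167 168 168 167 153 134]
 [ 98  54  42  43  42  69 132 161 163 163 167 168 169 168 169 168 169 168
  167 169 168 167 168 167 166 152]
 [142  86  55  72 129 161 163 168 166 169 169 168 168 167 170 168 168 169
  168 169 168 168 170 168 169 160]
 [166 163 161 163 163 169 169 167 168 158 144 144 151 158 162 168 168 168
  168 168 168 169 170 167 168 166]
 [168 168 168 168 168 169 168 158 127 100  98  95 101 115 137 155 164 168
  168 168 168 168 169 168 169 168]
 [170 168 169 169 168 167 162 136  85  74  79  79  80  86  96 122 148 163
  169 167 168 168 168 167 168 169]
 [168 168 169 168 168 168 162 129  68  70  79  78  80  81  82  85 107 142
  165 168 169 169 167 168 167 166]
 [168
[... 3878 characters left out ...]
81 185 187
  188 188 188 188 188 188 188 188]
 [187 187 186 186 187 187 188 187 188 189 188 187 187 186 187 188 188 189
  188 188 188 188 188 188 188 188]
 [188 187 188 187 187 187 187 188 187 188 187 188 188 188 188 188 188 188
  187 187 187 188 188 188 188 188]
 [186 187 187 187 188 186 187 187 187 188 187 188 187 188 188 188 188 187
  188 188 189 188 188 188 188 188]
 [186 187 188 186 187 186 187 188 187 187 187 188 187 187 187 187 188 188
  188 188 188 188 188 188 188 188]
 [188 187 187 187 187 187 187 187 187 187 187 187 187 188 188 188 189 188
  188 189 188 188 188 188 188 188]
 [187 187 187 187 187 187 186 187 187 187 187 186 187 187 187 187 187 187
  187 188 188 187 188 188 188 188]]
```

Run:
```python
from tgt import *
p,R=pose()
x,res,*_=tri((280.4,156.0),(367.4,183.5));print("mouth tri",x,res,(x-p)@R)
for nm,c,q in(("side",[.5926,.1414,.0996],(280.4,156.)),("top",[.5955,.14,.0985],(367.4,183.5))):
    c=np.array(c);o,d=ray(nm,*q);X=o+d*((c-o)@NRM)/(d@NRM);print(nm,X,(X-p)@R)
    z=np.load(nm+"5.npz");P=cloud(nm,z["d"]);tool=(P-p)@R
    # marker silhouettes: dark cap pixels per row, via depth membership
    m=(abs(tool[...,0]-.001)<.012)&(abs(tool[...,1])<.011)&(tool[...,2]>.205)&(tool[...,2]<.286)
    vv,uu=np.where(m)
    # centre-line pixel per tool-z slice -> compare with projected tool-axis point
    for a in(.21,.225,.24,.255,.27):
        k=m&(tool[...,2]>a)&(tool[...,2]<a+.015)
        v,u=np.where(k)
        if len(v)<5: continue
        r=cv2.minAreaRect(np.float32(np.c_[u,v]));tc=tool[k]
        print(a,len(v),"x",np.percentile(tc[:,0],[3,97]).round(4),"y",np.percentile(tc[:,1],[3,97]).round(4))
    # silhouettes: per-row extents in image, mid pixel ray ∩ plane through tool axis
    for v in sorted(set(vv))[::3]:
        us=uu[vv==v]; um=(us.min()+us.max())/2
        o,d=ray(nm,um,v); oo=(o-p)@R;dd=d@R
        # closest point to tool z axis
        t=-(oo[:2]@dd[:2])/(dd[:2]@dd[:2]);print("  row",v,len(us),"closest",oo+dd*t)
```

```text
mouth tri [0.5941 0.1396 0.0996] [0.] [ 0.0011 -0.0017  0.2905]
side [0.5933 0.1406 0.1001] [ 0.0015 -0.0008  0.2895]
0.21 36 x [-0.0035  0.0075] y [-0.0022  0.0056]
0.225 35 x [-0.0035  0.0068] y [0.0005 0.0051]
0.24 39 x [-0.0045  0.0079] y [-0.001   0.0066]
0.255 37 x [-0.0046  0.0081] y [-0.0009  0.0061]
0.27 34 x [-0.0046  0.0082] y [-0.0009  0.0061]
  row 128 1 closest [-0.0037 -0.0006  0.2079]
  row 131 7 closest [0.0021 0.0004 0.2124]
  row 134 7 closest [0.0012 0.0002 0.2216]
  row 137 7 closest [0.002  0.0003 0.2298]
  row 140 7 closest [0.0011 0.0002 0.2392]
  row 143 8 closest [0.001  0.0002 0.2482]
  row 146 8 closest [0.0018 0.0003 0.2568]
  row 149 7 closest [0.0017 0.0003 0.266 ]
  row 152 8 closest [0.0016 0.0003 0.2755]
  row 155 5 closest [0.0034 0.0006 0.2838]
top [0.5949 0.1395 0.0984] [ 0.0009 -0.0015  0.2919]
0.225 10 x [-0.0066 -0.0035] y [-0.0049  0.0031]
0.24 20 x [-0.0071 -0.002 ] y [-0.0061  0.0042]
0.255 15 x [-0.0072 -0.0007] y [-0.0067  0.0037]
0.27 15 x [-0.0078 -0.0004] y [-0.0068  0.0032]
  row 180 1 closest [-0.0011  0.0022  0.3135]
  row 183 8 closest [ 0.     -0.      0.2928]
  row 186 8 closest [ 0.     -0.0001  0.2697]
  row 189 5 closest [-0.001   0.002   0.2445]
```

Emit:
move_arm --increments '[[[0,0,-0.004,0.04,0,0,0],[0,0,-0.004,0.08,0,0,0],[0,0,-0.004,0.12,0,0,0],[0,0,-0.004,0.16,0,0,0],[0,0,-0.004,0.16,0,0,0],[0,0,-0.004,0.16,0,0,0]]]'

```text
time: 5.8
tool_pos: [0.4916, 0.2109, 0.3436]
ee_rot: [-2.82, 0.351, -2.969]
wrist_force: [-0.0, 0.5, -0.1]
width: 0.0127
```

```bash
cat > f.py <<'E'
from h import *
o=robot.get_obs();p,R=pose(o);print(o["time"],"F tool",R.T@o["wrist_force"],"F axial(+ = pushing back)",NRM@o["wrist_force"],"depth of tip",(np.array([.5942,.1398,.0988])-p)@NRM+.2875, "lat",((p-np.array([.5942,.1398,.0988]))@R)[:2],R[:,2])
E
python3 f.py; sed -i 's/{"side":(230,90,120,120)/{"side":(240,90,90,90)/' snap.py; python3 snap.py 6 side
```

```text
5.8 F tool [-0.0097  0.5512 -0.0243] F axial(+ = pushing back) 0.024859820990629344 depth of tip 0.012717389429515336 lat [-0.0008  0.0009] [ 0.376  -0.2553 -0.8908]
5.8 (array([0.4916, 0.2109, 0.3436]), array([[-0.9249, -0.0559,  0.376 ],
       [-0.1614,  0.9533, -0.2553],
       [-0.3442, -0.2968, -0.8908]]))
```

View pics/side6.png

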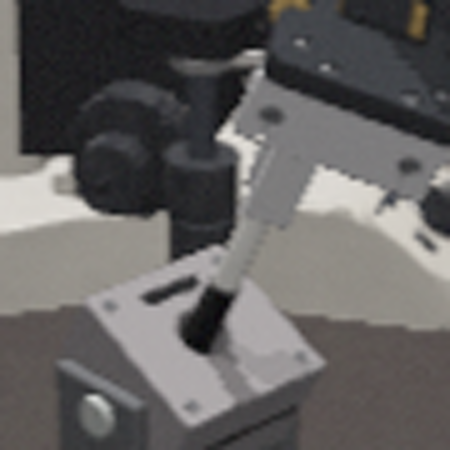

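Emit:
move_arm --increments '[[[0,0,0,0.02,0,0,0],[0,0,0,0.04,0,0,0],[0,0,0,0.04,0,0,0],[0,0,0,0.04,0,0,0],[0,0,0,0.04,0,0,0]]]'

```text
time: 6.27
tool_pos: [0.4931, 0.2101, 0.3406]
ee_rot: [-2.82, 0.352, -2.969]
wrist_force: [-0.0, -0.1, -0.8]
width: 0.0121
```

```bash
python3 f.py
```

```text
6.2667 F tool [0.3074 0.1704 0.7494] F axial(+ = pushing back) -0.749867884467819 depth of tip 0.016178165690554802 lat [-0.0013  0.001 ] [ 0.3769 -0.2548 -0.8905]
```

Emit:
move_arm --increments '[[[0,0,0,0.02,0,0,0],[0,0,0,0.02,0,0,0],[0,0,0,0.02,0,0,0],[0,0,0,0.02,0,0,0]]]'

```text
time: 6.6
tool_pos: [0.4938, 0.2096, 0.3387]
ee_rot: [-2.82, 0.352, -2.969]
wrist_force: [0.4, -0.1, 0.3]
width: 0.0125
```

```bash
python3 f.py
```

```text
6.6 F tool [-0.4153 -0.1953 -0.0822] F axial(+ = pushing back) 0.08278194239827195 depth of tip 0.018223163192357228 lat [-0.0013  0.001 ] [ 0.3768 -0.2548 -0.8906]
```

Emit:
move_arm --increments '[[[0,0,0,0.01,0,0,0],[0,0,0,0.01,0,0,0],[0,0,0,0.01,0,0,0],[0,0,0,0.01,0,0,0]]]'

```text
time: 6.93
tool_pos: [0.4942, 0.2093, 0.3379]
ee_rot: [-2.82, 0.352, -2.969]
wrist_force: [0.0, -0.6, 0.3]
width: 0.0126
```

```bash
python3 f.py
```

```text
6.9333 F tool [-0.0307 -0.6599 -0.1071] F axial(+ = pushing back) 0.1063116342303861 depth of tip 0.019230657233222925 lat [-0.0013  0.001 ] [ 0.3768 -0.2549 -0.8905]
```

Emit:
move_arm --increments '[[[0,0,0,0.01,0,0,0],[0,0,0,0.01,0,0,0],[0,0,0,0.01,0,0,0]]]'

```text
time: 7.18
tool_pos: [0.4946, 0.209, 0.3369]
ee_rot: [-2.82, 0.352, -2.969]
wrist_force: [0.3, -0.1, -0.4]
width: 0.0128
```

```bash
python3 f.py
```

```text
7.1833 F tool [-0.1206  0.0328  0.5401] F axial(+ = pushing back) -0.5397975982542687 depth of tip 0.02028690544037315 lat [-0.0012  0.001 ] [ 0.3767 -0.2549 -0.8906]
```

Emit:
move_arm --increments '[[[0,0,0,0.01,0,0,0],[0,0,0,0.01,0,0,0],[0,0,0,0.01,0,0,0]]]'

```text
time: 7.43
tool_pos: [0.495, 0.2088, 0.3362]
ee_rot: [-2.82, 0.352, -2.969]
wrist_force: [-1.0, 0.7, 1.9]
width: 0.0121
```

```bash
python3 f.py
```

```text
7.4333 F tool [ 0.1813  0.1918 -2.2132] F axial(+ = pushing back) 2.2130550255223134 depth of tip 0.021056543514609005 lat [-0.0014  0.001 ] [ 0.3769 -0.2547 -0.8905]
```

Emit:
move_arm --increments '[[[0,0,0,0.01,0,0,0],[0,0,0,0.01,0,0,0],[0,0,0,0.01,0,0,0]]]'

```text
time: 7.68
tool_pos: [0.4954, 0.2086, 0.3353]
ee_rot: [-2.82, 0.352, -2.969]
wrist_force: [-1.9, 0.6, 2.0]
width: 0.0125
```

```bash
python3 f.py
```

```text
7.6833 F tool [ 0.987   0.123  -2.6704] F axial(+ = pushing back) 2.6683482802020997 depth of tip 0.022096893168763176 lat [-0.0014  0.001 ] [ 0.3769 -0.2548 -0.8905]
```

Emit:
move_arm --increments '[[[0,0,0,0.01,0,0,0],[0,0,0,0.01,0,0,0],[0,0,0,0.01,0,0,0]]]'

```text
time: 7.93
tool_pos: [0.4958, 0.2083, 0.3344]
ee_rot: [-2.82, 0.352, -2.969]
wrist_force: [-2.2, 0.2, 1.4]
width: 0.0129
```

```bash
python3 f.py
```

```text
7.9333 F tool [ 1.4999 -0.1567 -2.1514] F axial(+ = pushing back) 2.1478169616686698 depth of tip 0.023137085009163894 lat [-0.0014  0.001 ] [ 0.3769 -0.2548 -0.8905]
```

Emit:
move_arm --increments '[[[0,0,0,0.01,0,0,0],[0,0,0,0.01,0,0,0],[0,0,0,0.01,0,0,0]]]'

```text
time: 8.18
tool_pos: [0.4961, 0.2081, 0.3335]
ee_rot: [-2.82, 0.352, -2.969]
wrist_force: [-2.3, 0.4, 2.4]
width: 0.0127
```

```bash
python3 f.py
```

```text
8.1833 F tool [ 1.2015 -0.2529 -3.1208] F axial(+ = pushing back) 3.117647750451946 depth of tip 0.0241127556639677 lat [-0.0014  0.001 ] [ 0.377  -0.2547 -0.8905]
```

Emit:
move_arm --increments '[[[0,0,0,0.005,0,0,0],[0,0,0,0.005,0,0,0],[0,0,0,0.005,0,0,0]]]'

```text
time: 8.43
tool_pos: [0.4963, 0.208, 0.3332]
ee_rot: [-2.82, 0.353, -2.969]
wrist_force: [-2.3, 1.1, 3.5]
width: 0.0118
```

```bash
python3 f.py
```

```text
8.4333 F tool [ 0.7394  0.1011 -4.2366] F axial(+ = pushing back) 4.234967694027887 depth of tip 0.024461002863877312 lat [-0.0014  0.001 ] [ 0.3771 -0.2547 -0.8905]
```

Emit:
move_arm --increments '[[[0,0,0,0.003,0,0,0],[0,0,0,0.003,0,0,0],[0,0,0,0.003,0,0,0],[0,0,0,0.003,0,0,0]]]'

```text
time: 8.77
tool_pos: [0.4963, 0.2079, 0.3332]
ee_rot: [-2.82, 0.353, -2.969]
wrist_force: [-4.5, 0.7, 5.4]
width: 0.0122
```

```bash
python3 f.py
```

```text
8.7667 F tool [ 2.1352 -0.6942 -6.713 ] F axial(+ = pushing back) 6.706355495823741 depth of tip 0.024496784820578543 lat [-0.0015  0.001 ] [ 0.3773 -0.2546 -0.8904]
```

Emit:
move_arm --increments '[[[0,0,0,0,0,0,0],[0,0,0,0,0,0,0],[0,0,0,0,0,0,0],[0,0,0,0,0,0,0]]]'

```text
time: 9.1
tool_pos: [0.4963, 0.2079, 0.3332]
ee_rot: [-2.82, 0.353, -2.969]
wrist_force: [-4.0, 1.4, 4.9]
width: 0.0128
```

```bash
python3 f.py
```

```text
9.1 F tool [ 1.7991  0.0917 -6.2857] F axial(+ = pushing back) 6.281241681311251 depth of tip 0.024516532747951847 lat [-0.0015  0.001 ] [ 0.3772 -0.2546 -0.8904]
```

Emit:
move_arm --increments '[[[0,0,0,0,0,0,0],[0,0,0,0,0,0,0],[0,0,0,0,0,0,0],[0,0,0,0,0,0,0],[0,0,0,0,0,0,0],[0,0,0,0,0,0,0],[0,0,0,0,0,0,0],[0,0,0,0,0,0,0]]]'

```text
time: 9.77
tool_pos: [0.4963, 0.2079, 0.3332]
ee_rot: [-2.82, 0.353, -2.969]
wrist_force: [-2.9, 1.0, 5.2]
width: 0.0124
```

Emit:
move_arm --increments '[[[0,0,0,0,0,0,0],[0,0,0,0,0,0,0],[0,0,0,0,0,0,0],[0,0,0,0,0,0,0],[0,0,0,0,0,0,0],[0,0,0,0,0,0,0],[0,0,0,0,0,0,0],[0,0,0,0,0,0,0]]]'

```text
time: 10.43
tool_pos: [0.4963, 0.2079, 0.3332]
ee_rot: [-2.82, 0.353, -2.969]
wrist_force: [-2.8, 1.0, 5.6]
width: 0.0127
```

```bash
python3 f.py
```

```text
10.4333 F tool [ 0.5184 -0.5232 -6.2982] F axial(+ = pushing back) 6.295998322046436 depth of tip 0.024500852636898385 lat [-0.0015  0.001 ] [ 0.3772 -0.2545 -0.8904]
```

Emit:
move_arm --increments '[[[0,0,0,0.005,0,0,0],[0,0,0,0.01,0,0,0],[0,0,0,0.015,0,0,0],[0,0,0,0.02,0,0,0],[0,0,0,0.025,0,0,0],[0,0,0,0.025,0,0,0],[0,0,0,0.025,0,0,0]]]'

```text
time: 11.02
tool_pos: [0.4971, 0.2074, 0.3316]
ee_rot: [-2.821, 0.353, -2.969]
wrist_force: [-5.1, 1.7, 7.4]
width: 0.0126
```

```bash
python3 f.py
```

```text
11.0167 F tool [ 1.9049 -0.2472 -8.9719] F axial(+ = pushing back) 8.966111679220882 depth of tip 0.026357951511400024 lat [-0.0017  0.001 ] [ 0.3774 -0.2543 -0.8904]
```

Emit:
move_arm --increments '[[[0,0,0,0.005,0,0,0],[0,0,0,0.01,0,0,0],[0,0,0,0.015,0,0,0],[0,0,0,0.02,0,0,0],[0,0,0,0.022,0,0,0],[0,0,0,0.022,0,0,0],[0,0,0,0.022,0,0,0]]]'

```text
time: 11.6
tool_pos: [0.4979, 0.2069, 0.3298]
ee_rot: [-2.821, 0.353, -2.969]
wrist_force: [-6.0, 2.0, 9.1]
width: 0.0123
```

```bash
python3 f.py
```

```text
11.6 F tool [  2.0433  -0.4564 -10.8367] F axial(+ = pushing back) 10.830148394365304 depth of tip 0.028361307777672318 lat [-0.0017  0.001 ] [ 0.3774 -0.2543 -0.8905]
```

Emit:
move_arm --increments '[[[0,0,0,0.005,0,0,0],[0,0,0,0.012,0,0,0],[0,0,0,0.012,0,0,0],[0,0,0,0.012,0,0,0],[0,0,0,0.012,0,0,0]]]'

```text
time: 12.02
tool_pos: [0.4983, 0.2066, 0.3289]
ee_rot: [-2.821, 0.353, -2.969]
wrist_force: [-6.4, 2.8, 8.7]
width: 0.0125
```

```bash
python3 f.py
```

```text
12.0167 F tool [  2.4443   0.4309 -10.8864] F axial(+ = pushing back) 10.880501881576699 depth of tip 0.029468084941163653 lat [-0.0017  0.001 ] [ 0.3773 -0.2543 -0.8905]
```

Emit:
move_arm --increments '[[[0,0,0,0.003,0,0,0],[0,0,0,0.006,0,0,0],[0,0,0,0.006,0,0,0],[0,0,0,0.006,0,0,0],[0,0,0,0.006,0,0,0]]]'

```text
time: 12.43
tool_pos: [0.4985, 0.2065, 0.3284]
ee_rot: [-2.821, 0.353, -2.969]
wrist_force: [-6.5, 2.4, 9.2]
width: 0.0123
```

```bash
python3 f.py
```

```text
12.4333 F tool [  2.465   -0.0415 -11.2895] F axial(+ = pushing back) 11.282486330142447 depth of tip 0.029963111049306324 lat [-0.0017  0.001 ] [ 0.3774 -0.2542 -0.8905]
```

Emit:
move_arm --increments '[[[0,0,0,0.004,0,0,0],[0,0,0,0.006,0,0,0],[0,0,0,0.006,0,0,0],[0,0,0,0.006,0,0,0]]]'

```text
time: 12.77
tool_pos: [0.4987, 0.2064, 0.3283]
ee_rot: [-2.821, 0.353, -2.969]
wrist_force: [-8.2, 2.3, 10.5]
width: 0.0128
```

```bash
python3 f.py; python3 snap.py 7 side
```

```text
12.7667 F tool [  3.5446  -0.4717 -13.0218] F axial(+ = pushing back) 13.010120680282903 depth of tip 0.03016972213935587 lat [-0.0018  0.001 ] [ 0.3776 -0.2541 -0.8904]
12.7667 (array([0.4987, 0.2064, 0.3283]), array([[-0.9243, -0.0554,  0.3776],
       [-0.1609,  0.9537, -0.2541],
       [-0.3461, -0.2956, -0.8904]]))
```

View pics/side7.png

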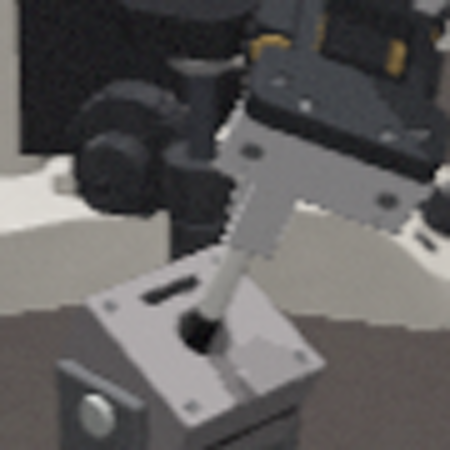

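Force 13 N (above the 12 N spring limit) with the advance stopping: the key is at its hard stop. Retracting.

Emit:
move_arm --increments '[[[0,0,0,-0.05,0,0,0],[0,0,0,-0.12,0,0,0],[0,0,0,-0.25,0,0,0],[0,0,0,-0.45,0,0,0],[0,0,0,-0.7,0,0,0],[0,0,0,-0.95,0,0,0],[0,0,0,-0.95,0,0,0],[0,0,0,-0.95,0,0,0]]]'

```text
time: 13.48
tool_pos: [0.4635, 0.2304, 0.4116]
ee_rot: [-2.821, 0.355, -2.968]
wrist_force: [-0.1, -0.5, -1.5]
width: 0.0122
```

```bash
sed -i 's/^B=.*/B={"side":(220,60,130,200),"top":(200,130,220,150)}/;s/fx=5,fy=5/fx=3,fy=3/' snap.py; python3 snap.py 8
python3 - <<'E'
from h import *
p,R=pose();print(robot.get_obs()["joint_positions"])
z=np.load("side8.npz");P=cloud("side",z["d"]);t=(P-p)@R
m=(abs(t[...,0]-.001)<.012)&(abs(t[...,1])<.012)&(t[...,2]>.21)&(t[...,2]<.31)
Q=t[m];print(m.sum(),np.sort(Q[:,2])[-4:])
for a in(.21,.24,.27):
    k=Q[(Q[:,2]>a)&(Q[:,2]<a+.02)];print(a,np.percentile(k,[3,50,97],0).round(4).tolist())
Rv=Rdown(3.257)
print("to cup above", inc([.5075,.296,.288+.125],Rv))
E
```

```text
13.4833 (array([0.4635, 0.2304, 0.4116]), array([[-0.9236, -0.056 ,  0.3792],
       [-0.162 ,  0.9536, -0.2537],
       [-0.3474, -0.2958, -0.8898]]))
[ 0.4674 -0.0499  1.5344 -0.413   1.4292 -1.2074]
205 [0.2819 0.2826 0.2827 0.2839]
0.21 [[-0.0071, 0.0003, 0.2107], [-0.0019, 0.0035, 0.2199], [0.0035, 0.0064, 0.2298]]
0.24 [[-0.008, -0.001, 0.241], [-0.0031, 0.0039, 0.2495], [0.0045, 0.0063, 0.2575]]
0.27 [[-0.0085, -0.0012, 0.2701], [-0.0028, 0.0037, 0.2772], [0.0039, 0.0059, 0.2827]]
to cup above [-0.529  0.592 -0.041 -0.197  0.226  0.   ]
```

View pics/side8.png

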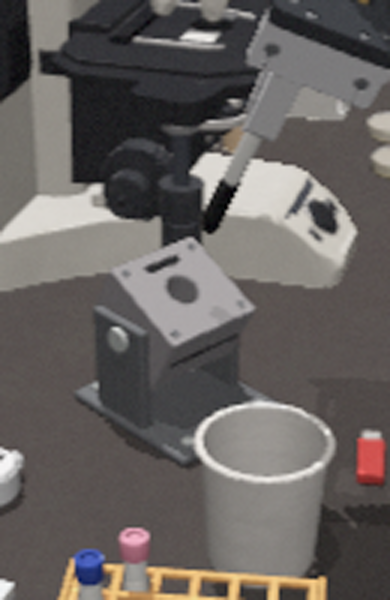

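View pics/top8.png

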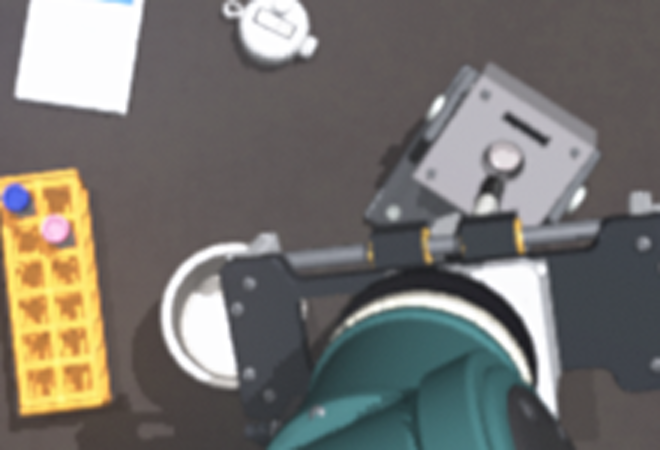

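```bash
cat > bnd.py <<'E'
from h import *
M=np.array([.5942,.1398,.0988])
def prof(k,pts,show=True):
    # pts: lateral offset (world) of axis: sample gray along line M+off+NRM*h
    g=cv2.cvtColor(np.load(f"side{k}.npz")["p"],cv2.COLOR_RGB2GRAY).astype(np.float32)
    hs=np.arange(-.012,.13,.001);out=[]
    for off in pts:
        uv=np.array([proj("side",M+off+NRM*h) for h in hs],np.float32)
        out.append(cv2.remap(g,uv[:,0].reshape(1,-1),uv[:,1].reshape(1,-1),1)[0])
    return hs,np.median(out,0)
if __name__=="__main__":
    import sys
    ey=np.cross([0,0,1],NRM);ey/=np.linalg.norm(ey)
    ax=-ey # approx image right? 
    right=np.array([-.9743,-.2251,0]);right-=right@NRM*NRM;right/=np.linalg.norm(right)
    for k in sys.argv[1:]:
        for s in(-.002,0,.002,.004):
            hs,g=prof(k,[right*s]);
            # boundary: dark->bright rise crossing 90 going up after dark run
            d=np.where(g<60)[0]
            cr=None
            if len(d):
                i=d.max()
                # last dark of the first long run
                j=i
                cr=hs[j]
                for q in range(j,len(g)-1):
                    if g[q]<90<=g[q+1]: cr=hs[q]+(90-g[q])/(g[q+1]-g[q])*.001;break
            print(k,s,"bnd mm",None if cr is None else round(cr*1000,1),g[::4].astype(int))
E
python3 bnd.py 5 6 7 8
```

```text
5 -0.002 bnd mm 43.0 [153  89  67  31  15  21  17  21  19  20  22  13  23  34 118 141 141 141
 143 143 145 146 145 147 135 122 123 124 124 124 123 123 124 123 124 123]
5 0 bnd mm 42.2 [148  83  63  14  11  15  15  16  17  16  16  17  20  40 127 139 139 139
 138 140 142 142 140 141 127 124 123 124 124 122 123 124 123 124 123 123]
5 0.002 bnd mm 41.7 [131  83  67  12   9   8  19  15  12  11  14  16  19  54 125 136 136 136
 134 136 137 136 135 135 124 123 122 122 124 122 123 123 123 123 123 122]
5 0.004 bnd mm 42.3 [117  83  75  17  12  16  12  23  14  17  19  14  23  45 109 128 130 127
 128 130 127 127 131 127 117 123 122 122 123 123 123 123 122 121 122 123]
6 -0.002 bnd mm 27.9 [142  35  17  20  15  19  20  21  21  25  93 140 141 140 140 143 143 143
 145 143 138 124 122 122 123 124 123 123 124 124 123 123 124 122 122 123]
6 0 bnd mm 27.6 [124  15  14  17  16  15  19  17  16  24 100 138 139 137 138 140 139 140
 139 139 135 124 121 125 123 124 124 123 124 122 124 123 124 124 124 124]
6 0.002 bnd mm 27.6 [ 92  16  15  16  17  17  11  15  15  25  97 134 135 134 133 135 134 135
 134 133 12
[... 866 characters left out ...]
124 124 125 115  39  33  39  68]
8 -0.002 bnd mm 103.6 [152  90  81  80  80  83 104 159 170 170 169 169 168 169 166 105 114 130
  44   5  14  17  16  18  11  18  17  13  20 100 137 138 139 140 139 140]
8 0 bnd mm 103.5 [148  82  82  82  82  83 110 159 169 169 169 170 169 168 155 122 138 133
  27  12  11  14  15  17  11  18  14  11  20 102 135 134 135 135 134 135]
8 0.002 bnd mm 104.8 [130  82  82  82  81  83 125 164 169 169 169 169 169 163 142 137 139 134
  64  20  14  19  20  15  16  23  15  14  16  76 124 137 139 125 125 135]
8 0.004 bnd mm None [118  84  81  83  82  89 141 168 169 169 169 169 168 149 137 137 138 137
 119  88  81  71  84 128  96 110 149 110  80 135 163 179 186 175 166 155]
```

Emit:
move_arm --increments '[[[0,-0.1,0.1,-0.1,0,0,0],[0,-0.2,0.25,-0.1,-0.05,0.05,0],[0,-0.35,0.4,-0.05,-0.09,0.1,0],[0,-0.53,0.59,-0.04,-0.13,0.15,0],[0,-0.53,0.59,-0.04,-0.17,0.19,0],[0,-0.53,0.59,-0.04,-0.197,0.226,0],[0,-0.53,0.59,-0.04,-0.197,0.226,0],[0,-0.53,0.59,-0.04,-0.197,0.226,0]]]'

```text
time: 14.25
tool_pos: [0.5084, 0.2954, 0.4127]
ee_rot: [-3.141, 0.001, -3.027]
wrist_force: [0.2, 0.0, 0.1]
width: 0.0127
```

```bash
sed -i 's/^B=.*/B={"side":(230,90,120,190),"top":(200,130,220,150)}/' snap.py; python3 snap.py 9
python3 - <<'E'
from h import *
print("inc",inc([.5075,.296,.288+.125],Rdown(3.257)))
for nm in("side","top"):
    z=np.load(nm+"9.npz");P=cloud(nm,z["d"])
    p,R=pose();t=(P-p)@R
    m=(abs(t[...,0])<.014)&(abs(t[...,1])<.014)&(t[...,2]>.21)&(t[...,2]<.31);q=P[m]
    if len(q):print(nm,m.sum(),"marker",np.percentile(q,[3,50,97],0))
    m=(np.hypot(P[...,0]-.5087,P[...,1]-.296)<.05)&(abs(P[...,2]-.0895)<.003)
    q=P[m]
    if len(q)>20:
        A=np.c_[2*q[:,:2],np.ones(len(q))];x=np.linalg.lstsq(A,(q[:,:2]**2).sum(1),rcond=None)[0];print("cup",nm,len(q),x[:2])
    c=np.array([.5942,.1398,.0988]);h=(P-c)@NRM;w=P-c;rad=np.linalg.norm(w-np.outer(h.ravel(),NRM).reshape(w.shape),axis=-1)
    k=(rad<.007)&(abs(h)<.05);print("key depth",nm,k.sum(),np.median(h[k]) if k.any() else None)
    z=np.load(nm+"0.npz");P=cloud(nm,z["d"]);h=(P-c)@NRM;w=P-c;rad=np.linalg.norm(w-np.outer(h.ravel(),NRM).reshape(w.shape),axis=-1);k=(rad<.007)&(abs(h)<.05);print(" at start",k.sum(),np.median(h[k]))
E
```

```text
14.25 (array([0.5084, 0.2954, 0.4127]), array([[-0.9935, -0.114 ,  0.0008],
       [-0.114 ,  0.9935, -0.001 ],
       [-0.0007, -0.001 , -1.    ]]))
inc [ 0.     0.003  0.011 -0.     0.002  0.   ]
side 306 marker [[0.5014 0.2946 0.1286]
 [0.5065 0.299  0.1642]
 [0.5131 0.302  0.201 ]]
cup side 307 [0.5075 0.2964]
key depth side 0 None
 at start 0 nan
cup top 70 [0.5028 0.2934]
key depth top 0 None
 at start 48 -0.021997759991775515
  return _methods._mean(a, axis=axis, dtype=dtype,
  ret = ret.dtype.type(ret / rcount)
```

View pics/side9.png

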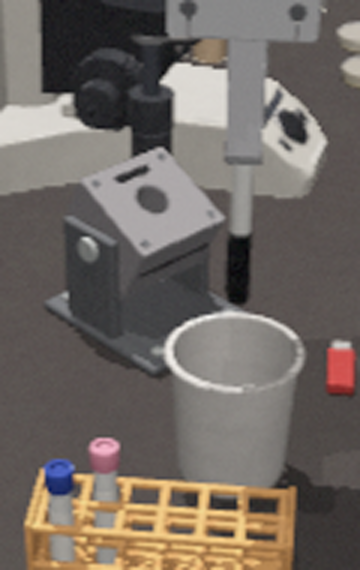

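Emit:
move_arm --increments '[[[0,0,0.02,0.25,0,0,0],[0,0,0.02,0.5,0,0,0],[0,0,0.02,0.75,0,0,0],[0,0,0.02,1,0,0,0],[0,0,0.02,1,0,0,0],[0,0,0.02,1,0,0,0]]]'

```text
time: 14.85
tool_pos: [0.5068, 0.2981, 0.314]
ee_rot: [-3.141, 0.0, -3.025]
wrist_force: [-0.1, 1.0, -0.1]
width: 0.0129
```

Emit:
move_arm --increments '[[[0,0,0,0.05,0,0,0],[0,0,0,0.1,0,0,0],[0,0,0,0.15,0,0,0],[0,0,0,0.15,0,0,0]]]'

```text
time: 15.18
tool_pos: [0.5076, 0.2982, 0.3002]
ee_rot: [3.14, 0.003, -3.026]
wrist_force: [-0.5, -0.1, -0.0]
width: 0.0128
```

```bash
python3 snap.py 10 side; python3 f.py|cut -c1-60
```

```text
15.1833 (array([0.5076, 0.2982, 0.3002]), array([[-0.9933, -0.1158,  0.003 ],
       [-0.1158,  0.9933,  0.0018],
       [-0.0032,  0.0014, -1.    ]]))
15.2333 F tool [-0.0372 -0.1595  0.8873] F axial(+ = pushing
```

View pics/side10.png

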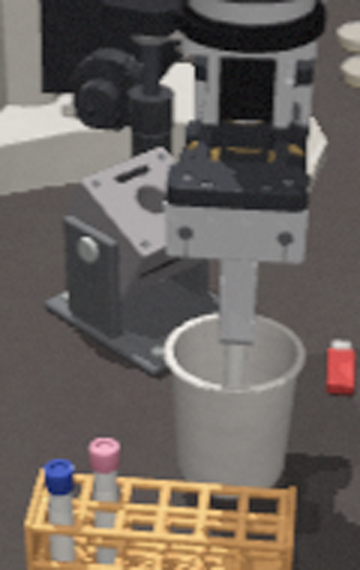

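Emit:
move_arm --increments '[[[0,0,0,0.03,0,0,0],[0,0,0,0.06,0,0,0],[0,0,0,0.06,0,0,0],[0,0,0,0.06,0,0,0]]]'

```text
time: 15.57
tool_pos: [0.5076, 0.2982, 0.2941]
ee_rot: [3.14, 0.003, -3.026]
wrist_force: [0.1, 0.1, 0.1]
width: 0.0126
```

```bash
python3 f.py|cut -c1-60
```

```text
15.5667 F tool [-0.1282  0.0808 -0.0527] F axial(+ = pushing
```

Emit:
move_arm --increments '[[[0.1,0,0,0,0,0,0],[0.2,0,0,0,0,0,0],[0.25,0,0,0,0,0,0],[0.3,0,0,0,0,0,0],[0.3,0,0,0,0,0,0],[0.3,0,0,0,0,0,0]]]'

```text
time: 16.07
tool_pos: [0.5076, 0.2983, 0.2944]
ee_rot: [3.14, 0.003, -3.026]
wrist_force: [0.7, 0.2, -0.4]
width: 0.0278
```

```bash
python3 snap.py 11 side
```

```text
16.0667 (array([0.5076, 0.2983, 0.2944]), array([[-0.9933, -0.1158,  0.003 ],
       [-0.1158,  0.9933,  0.002 ],
       [-0.0032,  0.0016, -1.    ]]))
```

View pics/side11.png

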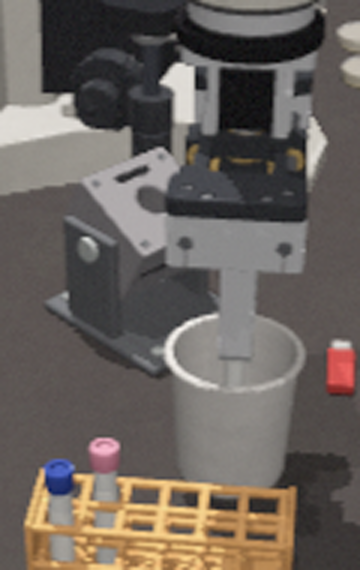

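Released; now straight up, slowly.

Emit:
move_arm --increments '[[[0.3,0,0,-0.1,0,0,0],[0.3,0,0,-0.2,0,0,0],[0.3,0,0,-0.35,0,0,0],[0.3,0,0,-0.5,0,0,0],[0.3,0,0,-0.65,0,0,0],[0.3,0,0,-0.8,0,0,0],[0.3,0,0,-1,0,0,0]]]'

```text
time: 16.7
tool_pos: [0.5071, 0.298, 0.3956]
ee_rot: [3.14, 0.003, -3.026]
wrist_force: [0.1, -0.0, -0.0]
width: 0.0282
```

Emit:
move_arm --increments '[[[0.3,0.4,0,-0.1,0,0,0],[0.3,0.8,0.2,-0.2,0,0,0],[0.3,1,0.6,-0.2,0,0,0],[0.3,1,1,-0.2,0,0,0],[0.3,1,1,-0.2,0,0,0],[0.3,1,1,-0.2,0,0,0]]]'

```text
time: 17.2
tool_pos: [0.3953, 0.3874, 0.4154]
ee_rot: [3.139, 0.005, -3.022]
wrist_force: [0.0, -0.4, -0.4]
width: 0.0284
```

```bash
python3 snap.py 12
python3 - <<'E'
from h import *
c=np.array([.5942,.1398,.0988])
for nm in("side","top"):
    z=np.load(nm+"12.npz");P=cloud(nm,z["d"])
    h=(P-c)@NRM;w=P-c;rad=np.linalg.norm(w-h[...,None]*NRM,axis=-1);k=(rad<.007)&(abs(h)<.05)
    if k.any(): print("key",nm,k.sum(),np.median(h[k]))
    m=(np.hypot(P[...,0]-.5087,P[...,1]-.296)<.055)&(abs(P[...,2]-.0895)<.003);q=P[m]
    A=np.c_[2*q[:,:2],np.ones(len(q))];x=np.linalg.lstsq(A,(q[:,:2]**2).sum(1),rcond=None)[0];print("cup",nm,len(q),x[:2])
    m=(np.hypot(P[...,0]-.5087,P[...,1]-.296)<.08)&(P[...,2]>.097)&(P[...,2]<.16);q=P[m]
    if len(q): print("marker above rim",len(q),q.mean(0),q.max(0),q.min(0))
E
```

```text
17.2 (array([0.3953, 0.3874, 0.4154]), array([[-0.9928, -0.1197,  0.0043],
       [-0.1197,  0.9928,  0.003 ],
       [-0.0047,  0.0024, -1.    ]]))
cup side 296 [0.5075 0.296 ]
marker above rim 121 [0.506  0.3034 0.1156] [0.5115 0.307  0.131 ] [0.5007 0.2963 0.0971]
key top 51 -0.022299417509279565
cup top 362 [0.5098 0.2956]
marker above rim 44 [0.5082 0.2999 0.1259] [0.5149 0.3051 0.1326] [0.5033 0.2951 0.1013]
```

View pics/side12.png

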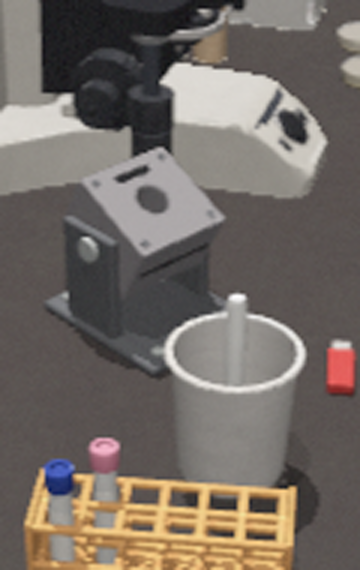

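View pics/top12.png

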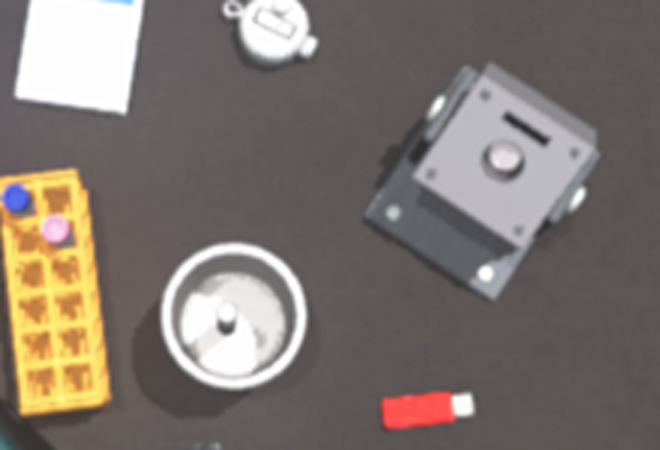

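Emit:
move_arm --increments '[[[0.3,0,0,0,0,0,0],[0.3,0,0,0,0,0,0],[0.3,0,0,0,0,0,0],[0.3,0,0,0,0,0,0],[0.3,0,0,0,0,0,0],[0.3,0,0,0,0,0,0],[0.3,0,0,0,0,0,0],[0.3,0,0,0,0,0,0]]]'

```text
time: 17.97
tool_pos: [0.3964, 0.3857, 0.4142]
ee_rot: [3.14, 0.003, -3.026]
wrist_force: [-0.3, -0.3, 0.8]
width: 0.0283
```

Run:
```python
from h import *
for nm in("side","top"):
    p,d=robot.snapshot(nm);P=cloud(nm,d)
    m=(np.hypot(P[...,0]-.5087,P[...,1]-.296)<.08)&(P[...,2]>.097)&(P[...,2]<.16);q=P[m]
    print(nm,len(q),q.mean(0),q.max(0),q.min(0))
print(robot.get_obs()["wrist_force"]); robot.close_job()
```

```text
side 120 [0.506  0.3031 0.1157] [0.5119 0.3084 0.131 ] [0.5008 0.2952 0.0974]
top 45 [0.5081 0.2999 0.1251] [0.5147 0.3051 0.1305] [0.5033 0.2951 0.098 ]
[ 0.1177 -0.1554  0.2049]
the job is handed in; nothing more can be done
```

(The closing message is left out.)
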